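Clip a flat brush blank into the trimming holder

TASK

Take the pale brush blank out of the drying rack, lay it flat on the rubber mat and let go of it, then take it up again the other way. With the holder's curved sprung arm drawn back so that it stays open, set the blank flat in the holder with its wide end home against the end stop and its side against the fixed edge, let go of it, and only then let the arm spring back to clamp it there. Leave the two dark blanks, the bowl and the jar where they are.

Things in the scene. Friction and masses are not known exactly. Their poses are not given: they have to be found in the camera images.
- blank: pale wooden flat-brush blank, 12 mm thick, 50 g: head 60 mm wide, 45 mm long, then a neck 26 mm wide, 65 mm long (110 mm in all). Starts standing head down in one of three rack slots. Origin: centre of the head's end face; z runs from head end to neck end, y across the width, x through the thickness. Both faces alike, either may lie up
- neck (a point): point on the blank's centre line 80 mm from the head end, in the middle of the neck's thickness, a good place to grip the neck
- rack: white-painted drying rack, fixed, 160 x 90 mm and 35 mm high, with three parallel slots 15 mm wide and 25 mm deep, 50 mm apart along its x, running along its y. Origin at the centre of its underside. Blanks stand with their head end 10 mm above the bench, their tops 120 mm above the bench; thickness along the rack's x
- mat: dark rubber mat, fixed, 150 mm (x) by 140 mm (y), 3 mm thick; origin at the centre of its underside
- holder: green trimming holder, fixed: plate 200 mm (x) by 180 mm (y), 12 mm thick, origin at the centre of its underside, with a steel fixed edge and a steel end stop on top (see corner), both 14 mm high above the plate. A blank fully home lies flat on the plate, head end on the end stop, neck towards -x, its centre line along x at y = 30 mm
- corner (a point): inner corner of the holder where fixed edge and end stop meet, at the plate's top (holder x 50, y 60, z 12 mm). The fixed edge's face looks to -y of the holder at y = 60 mm, from x = 0 to 62 mm; the end stop's face looks to -x at x = 50 mm, from y = 15 to 72 mm
- pivot (a point): upright hinge axis of the curved arm, at the plate's top (holder x 85, y -55, z 12 mm). The arm's bar is 10 mm thick, 14 to 24 mm above the bench; its black nose bears on the side of the blank's head
- clip (a joint): angle of the curved brass arm: 0 swung fully in (holder empty), about 0.12 clamping a blank, 0.70 drawn fully back; grows anticlockwise seen from above. Over-centre spring: below 0.42 it pulls the arm in (about 0.6 N m at 0, 0.5 at 0.12, nothing at 0.42), above 0.42 it holds it open (0.5 N m at 0.70). A damper slows the swing
- tab (a point): the red upright finger tab at the free end of the curved arm, 12 mm in diameter, from 16 to 66 mm above the bench, about 140 mm from the hinge axis; this point is on its axis 53 mm above the bench
- dark_a: dark wooden blank, same shape and frame as the pale one, standing in another slot of the rack; leave it
- dark_b: second dark wooden blank, same shape, in the remaining slot; leave it
- bowl: blue ceramic bowl, 100 mm across, 55 mm high, origin at the centre of its underside; leave it
- jar: amber jar with a white cap, 56 mm across, 130 mm high, origin at the centre of its underside; leave it
Mind the look-alikes: they are no part of the job. What is shaped like the blank but pink or turquoise is not meant. There is more than one size of the mat; the one meant has the size given above.

How it is judged (in metres and radians):
On the way, in this order (a step that is already met when the one before it is completed fails the run):
1. the pale blank lies flat on the rubber mat, let go (angle between the x axis of blank and the z axis of mat, either way round below 0.08 rad and height (world z) of neck below 0.014 m and x of neck in the frame of mat between -0.09 and 0.09 m and y of neck in the frame of mat between -0.085 and 0.085 m and contact force between the fingers and blank below 0.05 N), for 0.2 s.
2. the blank lies in the holder within 8 mm of home, let go, while the arm is still drawn back (x of blank in the frame of holder between 0.042 and 0.058 m and y of blank in the frame of holder between 0.022 and 0.038 m and z of blank in the frame of holder between 0.015 and 0.021 m and angle between the x axis of blank and the z axis of holder, either way round below 0.06 rad and angle between the z axis of blank and the x axis of holder, either way round below 0.2 rad and contact force between the fingers and blank below 0.05 N and value of joint clip above 0.45 rad), for 0.2 s.
At the end, for the whole second after the job is handed in: The pale blank lies flat on the holder's plate, its head end within 3 mm of the end stop, its side within 2.5 mm of the fixed edge and parallel to it within 0.05 rad, at rest and let go, with the sprung arm swung in (0.05 to 0.2 rad) against its side (x of blank in the frame of holder between 0.047 and 0.053 m and y of blank in the frame of holder between 0.0275 and 0.0325 m and z of blank in the frame of holder between 0.015 and 0.021 m and angle between the x axis of blank and the z axis of holder, either way round below 0.06 rad and angle between the z axis of blank and the x axis of holder, either way round below 0.05 rad and contact force between the fingers and blank below 0.05 N and value of joint clip between 0.05 and 0.2 rad and linear speed of blank below 0.01 m/s); the robot touches nothing.
It fails at once if a dark blank is moved by more than 15 mm (distance of any of dark_a, dark_b from where it was at the start of the episode above 0.015 m).
It fails at once if the bowl or the jar is moved by more than 15 mm or tipped (distance of any of bowl, jar from where it was at the start of the episode above 0.015 m or angle between any of bowl, jar's own z axis and vertical above 0.3 rad).
It also fails if it takes over 72 s, if anything falls off the work surface, if the arm or the gripper's body presses on something with over 40 N, if the wrist force passes 120 N, or if a joint passes its speed limit or range.

ROBOT

A 6-joint arm with a two-finger parallel gripper is mounted at the origin on the work surface. World frame = base frame: x ahead of the robot, y to its left, z up, the work surface at z = 0. Lengths are in m, angles in degrees, forces in N, time in s.
With the tool pointing down it reaches from about 0.4 to 0.825 m from the base axis. Payload 7 kg.
Tool frame: the origin (TCP) lies between the finger pads; the fingertips stand 19 mm ahead of it and the grasp point (between the pads) is the TCP; x points along the fingers, y is the direction in which the jaws open and shut, and the axes are right-handed (so a half turn about x gives the same grasp; the last joint's range is limited). The gripper opens to 88 mm and grips with 3 to 60 N. Pads are 19 mm wide; open, the fingers measure 130 mm over their backs; the gripper's body (78 mm by 193 mm) begins 47 mm behind the grasp point.
Start: joints at [-51.274, 20.546, 0.682, 0, -70.136, -16.507], TCP at [0.255, -0.625, 0.246] pointing down, gripper open.
Joint ranges: [-176.03, 176.03], [-82.01, 121.73], [-58.28, 71.71], [-173.87, 95.51], [-174.79, -0.11], [-173.66, 173.66]. Speed limits (degrees/s): [136.94, 136.94, 172.46, 180, 180, 180].

INTERFACE

Orientations are given as [roll, pitch, yaw] about the fixed x, y, z axes, in that order (R = Rz(yaw) Ry(pitch) Rx(roll)).
In Python, from plant import * gives the robot as it stands.
- The arm moves only by the tool step_arm, never from a script. Its argument "steps" is a list of rows, each a list of 2 entries, a list of its own where there are three numbers: the shift along the tool's x, y, z in units of 0.02 m (1.0 is 0.02 m), then the turn about the tool's x in units of 6 degrees (1.0 is 6 degrees). A call has 1 to 20 rows; each row shifts and turns the commanded pose from where the row before left it, along the tool's axes as they then stand; what a row does not reach is not made up. A row lasts 1/12 s, in which the tool goes at most 41.7 mm and 7.16 degrees, less where a joint would pass 70% of its speed; a pose out of reach is approached as far as the arm can. A call with a number of a shift or a turn outside -1 to 1 is refused whole. A call with a gripper value outside its range is refused whole. "fingers" is the closure, from 0 (fully open) to 1 (shut), set as the call begins (left out, the last holds). The fingers move at their own pace and stop on an object; "grip_force" is the grip in N (left out, the last holds). Time passes only in rows, so rows that do not move let the fingers close. It gives the time, the measured TCP pose, the force and the opening at its end, in the units of the state.
- get_state(): the state, without advancing time (a new reading comes with each control period).
- capture(name): name is "scene" or "top" or "wrist"; returns the picture (400x640x3 uint8, blue, green, red); there is no depth.
- camera_model(name): a dict with "intrinsics" (3x3 intrinsics, pixels), "rvec" (rotation vector, rad) and "tvec" (3), from world to camera coordinates, as OpenCV has them. Camera axes: x right, y down, z forward; pixel columns grow to the right and rows downward; lengths in m; the calibration is good to about 2 mm. A picture is of the moment at which its call begins: read the wrist's pose just before it. camera_model takes no time and is no camera call; for the wrist camera it gives the pose at the moment of the call.
- close_job(): hands the job in, once; it reports no verdict.
The state is a dict: "time_s": time; "joints": joint angles; "qd": joint speeds; "joint_torque": joint torques, N m; "tcp_pos": TCP position; "eef_rot": TCP orientation; "contact_force": force on the tool from outside, world axes, zero at the start; "moment": the same for the moment, N m; "gripper_width": finger opening in m.
Only numpy, scipy, OpenCV 4.12 (cv2) and the standard library are available. Lean on these libraries where they do the work, as an engineer would, in place of code of your own. Each camera call takes 0.05 s, during which the arm holds its last target.

## Working session

There is one attempt and no reset: what is moved stays moved. The work goes in short steps, Python scripts to look and compute and a tool call to move; the robot and the scene stay as the last step left them, time stands still between calls to the robot, and variables do not carry over. Pictures are saved under pics/ and viewed, and the job is handed in when it is done.

Besides the shell and the picture viewer there is one more tool, called as name([rows], argument=value, ...), one row to a line, values as JSON. step_arm: Moves the arm, as the interface text tells. Its arguments: {"type":"object","properties":{"steps":{"type":"array","items":{"type":"array"}},"fingers":{"type":"number"},"grip_force":{"type":"number"}},"required":["steps"]}

```bash
mkdir -p pics; ls; python3 - <<'E'
from plant import *
import cv2
print(get_state())
for n in("scene","top","wrist"):
    im=capture(n); cv2.imwrite(f"pics/{n}0.png",im); m=camera_model(n); print(n,m)
E
```

```text
pics
{'time_s': 0.0, 'joints': array([-5.12750192e+01,  2.05917419e+01,  6.33068075e-01, -1.88020695e-02,
       -7.01375918e+01, -1.65067487e+01]), 'qd': array([ 0.00492569, -0.13391083,  0.00793997, -0.11847662, -0.13494963,
        0.02450595]), 'joint_torque': array([-1.66404584e-04, -5.82722425e+01,  2.93034464e+01,  6.99691951e+00,
        6.51130467e-03, -1.88996282e-04]), 'tcp_pos': array([ 0.25502778, -0.62445935,  0.244618  ]), 'eef_rot': array([ 96.10411684,  89.90212459, 118.31594591]), 'contact_force': array([-0.08382901,  0.68105931,  0.26181097]), 'moment': array([ 0.01004165, -0.00340435,  0.01787494]), 'gripper_width': 0.08724083509374278}
scene {'intrinsics': array([[484.99644328,   0.        , 323.06429961],
       [  0.        , 484.99644328, 194.58991537],
       [  0.        ,   0.        ,   1.        ]]), 'rvec': array([ 1.9387838 ,  1.46162743, -0.6230006 ]), 'tvec': array([-0.15793776, -0.28207931,  1.56831967])}
top {'intrinsics': array([[446.29066627,   0.        , 316.98582463],
       [  0.        , 446.29066627, 198.06836712],
       [  0.        ,   0.        ,   1.        ]]), 'rvec': array([ 2.16448566, -2.22709939,  0.05793694]), 'tvec': array([0.02214332, 0.54521088, 1.25244856])}
wrist {'intrinsics': array([[346.89641989,   0.        , 322.00309358],
       [  0.        , 346.89641989, 197.90819913],
       [  0.        ,   0.        ,   1.        ]]), 'rvec': array([-1.66321376, -2.47734347, -0.31760889]), 'tvec': array([ 0.6745019 , -0.03168823,  0.38728469])}
```

View pics/scene0.png

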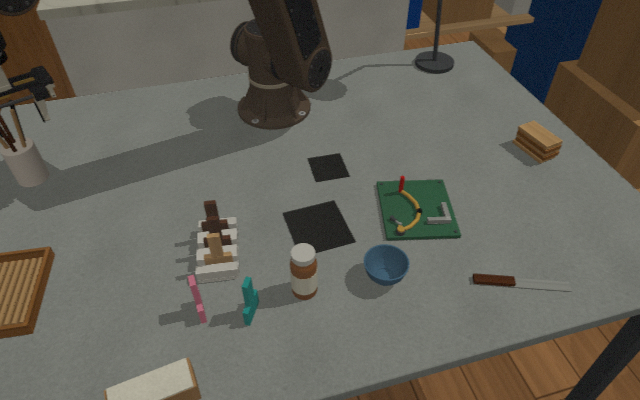

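View pics/top0.png

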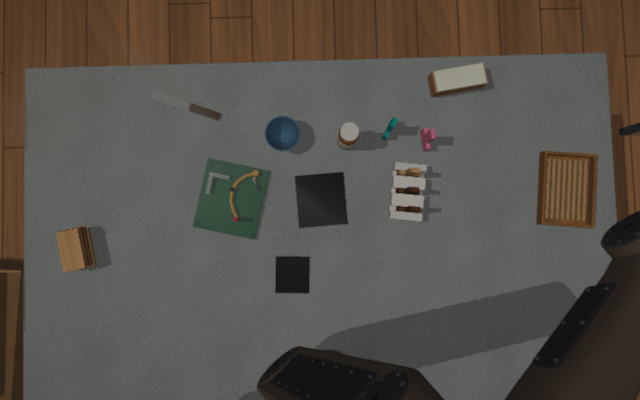

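View pics/wrist0.png

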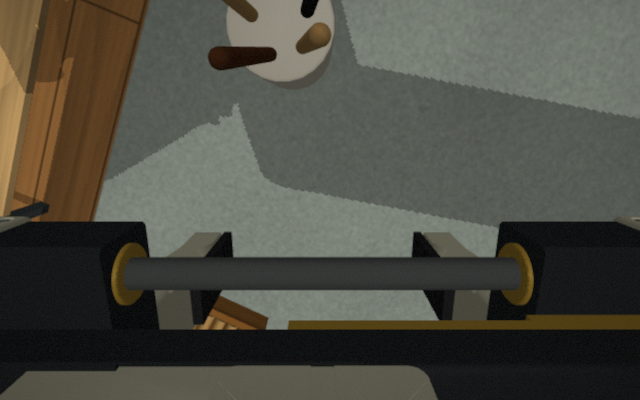

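```bash
cat > h.py <<'E'
import numpy as np, cv2
from plant import *
def cam(n):
    m=camera_model(n); R,_=cv2.Rodrigues(m["rvec"]); return m["intrinsics"],R,np.array(m["tvec"]).ravel()
def ray(px,z,c):
    K,R,t=c; px=np.atleast_2d(px).astype(float)
    d=(np.linalg.inv(K)@np.c_[px,np.ones(len(px))].T).T@R
    o=-R.T@t
    return o+d*((z-o[2])/d[:,2])[:,None]
def proj(P,c):
    K,R,t=c; P=np.atleast_2d(P); q=(K@(R@P.T+t[:,None])).T; return q[:,:2]/q[:,2:]
E
python3 - <<'E'
from h import *
im=cv2.imread('pics/top0.png'); c=cam('top')
print('cam',-c[1].T@c[2])
hsv=cv2.cvtColor(im,cv2.COLOR_BGR2HSV)
g=cv2.inRange(hsv,(55,80,30),(90,255,255)); 
for nm,m,z in(('holder',g,.012),('mat',cv2.inRange(hsv,(0,0,0),(180,255,45)),.003)):
    for k in cv2.findContours(m,0,2)[0]:
        if 600<cv2.contourArea(k)<8000:
            r=cv2.minAreaRect(k); b=cv2.boxPoints(r); P=ray(b,z,c)
            print(nm,r,P[:,:2].round(4).tolist(),'ctr',P.mean(0).round(4),[np.linalg.norm(P[i]-P[i-1]).round(4) for i in range(4)])
cv2.imwrite('pics/t1.png',cv2.resize(im[140:250,180:280],None,fx=6,fy=5.4,interpolation=cv2.INTER_CUBIC))
cv2.imwrite('pics/t2.png',cv2.resize(im[110:230,330:450],None,fx=5,fy=5,interpolation=cv2.INTER_CUBIC))
E
```

```text
cam [0.4805556  0.00920441 1.27880969]
mat ((350.5, 373.0), (52.0, 185.0), 90.0) [[0.1315, 0.1845], [0.1165, -0.336], [-0.0266, -0.3298], [-0.0117, 0.1876]] ctr [ 0.0524 -0.0735  0.003 ] [np.float64(0.1432), np.float64(0.5207), np.float64(0.1432), np.float64(0.5176)]
mat ((292.0, 274.5), (35.0, 32.0), 90.0) [[0.3818, 0.1278], [0.3792, 0.0369], [0.2807, 0.0396], [0.2833, 0.1302]] ctr [0.3312 0.0836 0.003 ] [np.float64(0.0986), np.float64(0.091), np.float64(0.0986), np.float64(0.0906)]
mat ((588.314208984375, 314.84820556640625), (55.67313003540039, 230.19912719726562), 31.117637634277344) [[-0.0316, -0.5033], [0.5101, -0.8715], [0.4242, -1.0022], [-0.1139, -0.6323]] ctr [ 0.1972 -0.7523  0.003 ] [np.float64(0.153), np.float64(0.655), np.float64(0.1564), np.float64(0.653)]
mat ((321.0379333496094, 199.45518493652344), (51.07297134399414, 47.66810989379883), 85.2363510131836) [[0.6114, 0.0674], [0.6189, -0.0693], [0.4727, -0.0768], [0.4653, 0.059]] ctr [ 0.5421 -0.0049  0.003 ] [np.float64(0.1463), np.float64(0.1368), np.float64(0.1464), np.float64(0.136)]
```

```bash
python3 - <<'E'
import cv2
im=cv2.imread('pics/scene0.png')
cv2.imwrite('pics/s1.png',cv2.resize(im[190:330,170:330],None,fx=5,fy=4,interpolation=cv2.INTER_CUBIC))
E
```

```text
(no output)
```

View pics/t1.png

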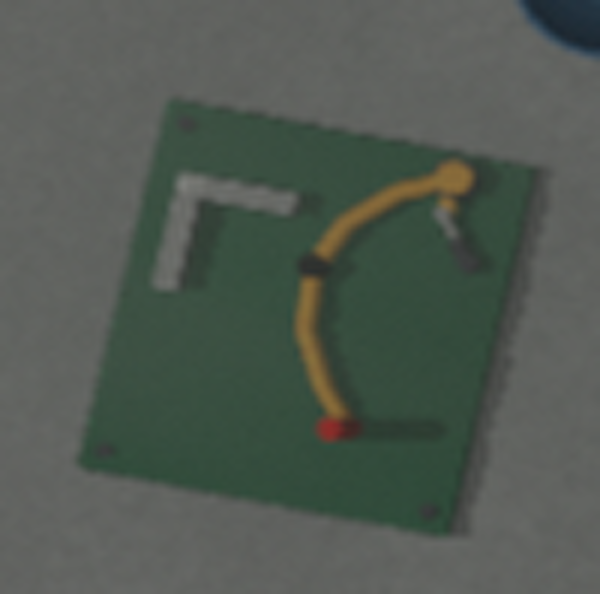

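View pics/t2.png

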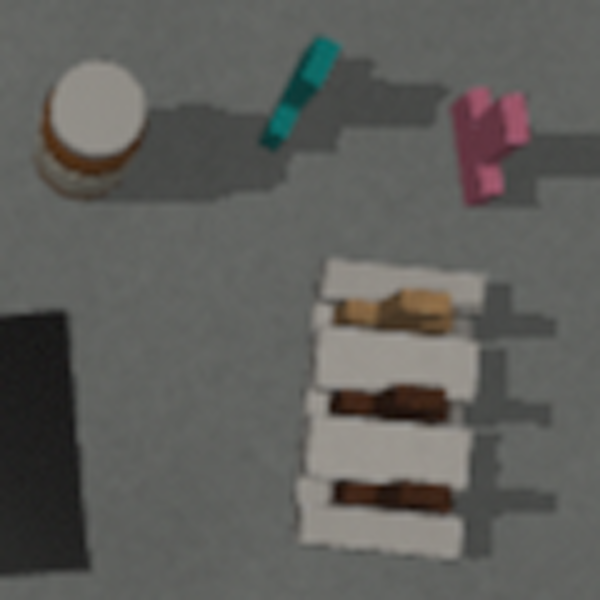

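View pics/s1.png

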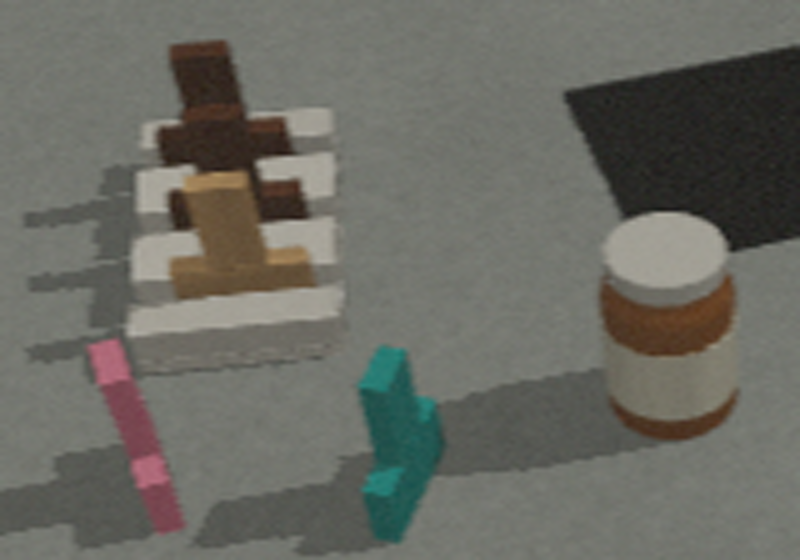

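```bash
python3 - <<'E'
from h import *
ct=cam('top'); cs=cam('scene')
T=lambda x,y:(330+x/5,110+y/5); S=lambda x,y:(170+x/5,190+y/4)
H=lambda x,y:(180+x/6,140+y/5.4)
print('neck top, top',ray(T(428,297),.12,ct),'scene',ray(S(218,181),.12,cs))
R=[(328,260),(485,275),(463,557),(300,543)]
P=ray([T(*r) for r in R],.035,ct); print('rack',P.round(4).tolist(),P.mean(0),[np.linalg.norm(P[i]-P[i-1]) for i in range(4)])
H4=[(168,97),(540,163),(450,535),(80,465)]
P=ray([H(*r) for r in H4],.012,ct); print('holder',P.round(4).tolist(),P.mean(0),[np.linalg.norm(P[i]-P[i-1]) for i in range(4)])
d1=P[0]-P[3];d2=P[1]-P[2]; d=d1+d2; print('yaw',np.degrees(np.arctan2(d[1],d[0])))
d=(P[0]-P[1]+P[3]-P[2]); print('yaw',np.degrees(np.arctan2(-d[0],d[1])))
print('tab',ray(H(330,428),.066,ct),'pivot',ray(H(455,178),.026,ct),'corner inner top',ray(H(195,205),.026,ct))
print('jar',ray(T(98,107),.13,ct))
print('tab proj scene', ray((402,178),.066,cs))
E
```

```text
neck top, top [[ 0.60770041 -0.25250152  0.12      ]] scene [[ 0.6091837  -0.24773462  0.12      ]]
rack [[0.6394, -0.2165, 0.035], [0.6285, -0.3041, 0.035], [0.4712, -0.2854, 0.035], [0.4815, -0.1949, 0.035]] [ 0.55515595 -0.25023544  0.035     ] [np.float64(0.15937678101632669), np.float64(0.08831358256910779), np.float64(0.15844742129060607), np.float64(0.09102197670152914)]
holder [[0.6692, 0.3144, 0.012], [0.6291, 0.1382, 0.012], [0.4346, 0.1852, 0.012], [0.4762, 0.359, 0.012]] [0.55228404 0.24918207 0.012     ] [np.float64(0.1980951308380044), np.float64(0.18062536710880428), np.float64(0.20007806413272886), np.float64(0.17871512047853655)]
yaw -13.2943351736975
yaw -13.13486264937975
tab [[0.49171809 0.23077639 0.066     ]] pivot [[0.62074818 0.17690141 0.026     ]] corner inner top [[0.61008028 0.29921655 0.026     ]]
jar [[ 0.71057852 -0.08280131  0.13      ]]
tab proj scene [[0.49746103 0.22921651 0.066     ]]
```

```bash
cat >> h.py <<'E'
from scipy.spatial.transform import Rotation as Ro
def tool():
    s=get_state(); R=Ro.from_euler('xyz',s['eef_rot'],degrees=True).as_matrix(); return s,np.array(s['tcp_pos']),R
def jyaw(R): return np.degrees(np.arctan2(R[1,1],R[0,1]))
def plan(target,yaw=None,p=None,R=None):
    """turn (deg about tool x) first, then shift units in new tool axes"""
    if R is None: s,p,R=tool()
    dq=0
    if yaw is not None:
        cur=jyaw(R); d=(yaw-cur+90)%180-90   # world yaw change
        dq=d*np.sign(R[2,0])                  # tool x is down -> sign flips
        R=R@Ro.from_rotvec([np.radians(dq),0,0]).as_matrix()
    sh=R.T@(np.array(target)-p)/.02
    print('turn units',round(dq/6,3),'shift units',sh.round(3),'R',R.round(2).tolist())
    return sh
E
python3 - <<'E'
from h import *
s,p,R=tool(); print(p,R.round(3),jyaw(R))
c=cam('wrist'); C=-c[1].T@c[2]; print('wristcam in tool',R.T@(C-p),'axes(cam z in tool)',(R.T@c[1].T).round(2))
plan((0.607,-0.252,0.245),82.2)
E
```

```text
[ 0.25508346 -0.62458626  0.24484627] [[-0.001 -0.378  0.926]
 [ 0.001  0.926  0.378]
 [-1.     0.001 -0.   ]] 112.21398293252435
wristcam in tool [-1.37367387e-01 -3.23426113e-05 -6.63841683e-02] axes(cam z in tool) [[ 0.   -0.25  0.97]
 [ 1.    0.   -0.  ]
 [-0.    0.97  0.25]]
turn units 5.002 shift units [2.0000e-03 2.0845e+01 1.4905e+01] R [[-0.0, 0.14, 0.99], [0.0, 0.99, -0.14], [-1.0, 0.0, -0.0]]
```

step_arm([
  [[0,0,0],1],
  [[0,0,0],1],
  [[0,0,0],1],
  [[0,0,0],1],
  [[0,0,0],1],
  [[0,0.95,0.7],0],
  [[0,0.95,0.7],0],
  [[0,0.95,0.7],0],
  [[0,0.95,0.7],0],
  [[0,0.95,0.7],0],
  [[0,0.95,0.7],0],
  [[0,0.95,0.7],0],
  [[0,0.95,0.7],0],
  [[0,0.95,0.7],0],
  [[0,0.95,0.7],0],
  [[0,0.95,0.7],0],
  [[0,0.95,0.7],0],
  [[0,0.95,0.7],0],
  [[0,0.95,0.7],0],
  [[0,0.95,0.7],0],
], fingers=0)

```text
time_s: 1.82
tcp_pos: [0.5024, -0.3699, 0.2454]
eef_rot: [156.7, 90.0, 148.9]
contact_force: [-0.0, -1.1, 0.1]
gripper_width: 0.0877
```

step_arm([
  [[0,0.95,0.7],0],
  [[0,0.95,0.7],0],
  [[0,0.95,0.7],0],
  [[0,0.95,0.7],0],
  [[0,0.95,0.7],0],
  [[0,0.95,0.6],0],
  [[0,0,0],0],
  [[0,0,0],0],
  [[0,0,0],0],
])

```text
time_s: 2.57
tcp_pos: [0.5982, -0.2691, 0.2452]
eef_rot: [178.7, 90.0, 170.9]
contact_force: [0.6, 0.3, -0.3]
gripper_width: 0.0874
```

```bash
python3 - <<'E'
from h import *
s,p,R=tool(); print(s['time_s'],p,jyaw(R))
im=capture('wrist'); cv2.imwrite('pics/w1.png',im)
print(proj([[0.607,-0.252,.12],[0.607,-.252,.055]],cam('wrist')))
plan((0.607,-0.252,0.245),82.2)
E
```

```text
2.5667 [ 0.59821638 -0.26910013  0.24522833] 82.23744861234218
[[344.9312532  203.67567637]
 [340.68614365 185.68667298]]
turn units 0.0 shift units [0.018 0.926 0.327] R [[-0.0, 0.14, 0.99], [0.0, 0.99, -0.14], [-1.0, -0.0, -0.0]]
```

View pics/w1.png

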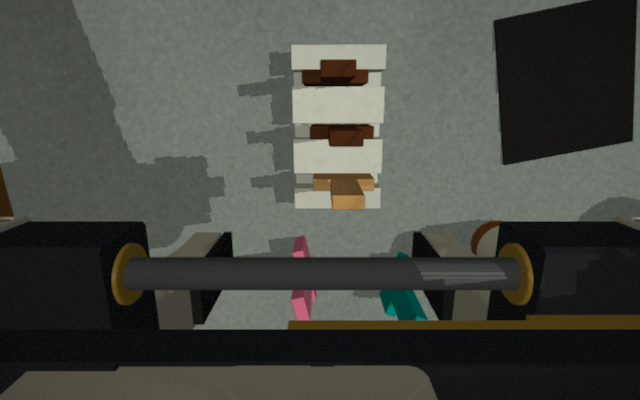

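```bash
python3 - <<'E'
from h import *
im=cv2.imread('pics/w1.png')
cv2.imwrite('pics/w1c.png',cv2.resize(im[160:220,285:395],None,fx=7,fy=7,interpolation=cv2.INTER_CUBIC))
E
```

```text
(no output)
```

View pics/w1c.png

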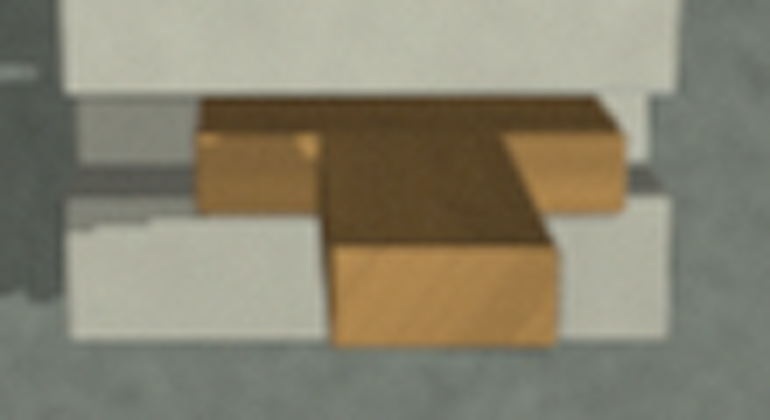

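```bash
python3 - <<'E'
from h import *
c=cam('wrist')
q=np.array([(332,245),(556,245),(558,345),(335,347)])/7+[285,160]
P=ray(q,.12,c); print(P.round(4),P.mean(0),np.linalg.norm(P[0]-P[1]),np.linalg.norm(P[1]-P[2])); d=P[1]-P[0]; print('yaw',np.degrees(np.arctan2(d[1],d[0])))
h=np.array([(197,132),(622,132),(626,212),(197,212)])/7+[285,160]
Q=ray(h,.055,c);print(Q.mean(0),np.linalg.norm(Q[0]-Q[1]))
t=P.mean(0);plan((t[0],t[1],0.245)); plan((t[0],t[1],0.092))
E
```

```text
[[ 0.5987 -0.2608  0.12  ]
 [ 0.6021 -0.2361  0.12  ]
 [ 0.6137 -0.2371  0.12  ]
 [ 0.6105 -0.262   0.12  ]] [ 0.60623799 -0.24900305  0.12      ] 0.024990051871069122 0.011641163915786696
yaw 82.25347169627484
[ 0.6063132  -0.24903833  0.055     ] 0.05843770395503152
turn units 0.0 shift units [0.018 1.069 0.269] R [[-0.0, 0.14, 0.99], [0.0, 0.99, -0.14], [-1.0, -0.0, -0.0]]
turn units 0.0 shift units [7.668 1.069 0.274] R [[-0.0, 0.14, 0.99], [0.0, 0.99, -0.14], [-1.0, -0.0, -0.0]]
```

step_arm([
  [[0,1,0.27],0],
  [[0.3,0.07,0],0],
  [[1,0,0],0],
  [[1,0,0],0],
  [[1,0,0],0],
  [[1,0,0],0],
  [[1,0,0],0],
  [[1,0,0],0],
  [[0.8,0,0],0],
  [[0.55,0,0],0],
  [[0,0,0],0],
  [[0,0,0],0],
  [[0,0,0],0],
])

```text
time_s: 3.7
tcp_pos: [0.6073, -0.2491, 0.0937]
eef_rot: [-11.8, 89.9, -19.5]
contact_force: [1.6, 0.2, 0.1]
gripper_width: 0.0878
```

step_arm([
  [[0,0,0],0],
  [[0,0,0],0],
  [[0,0,0],0],
  [[0,0,0],0],
  [[0,0,0],0],
  [[0,0,0],0],
  [[0,0,0],0],
  [[0,0,0],0],
], fingers=1, grip_force=15)

```text
time_s: 4.37
tcp_pos: [0.6068, -0.2486, 0.0925]
eef_rot: [-176.9, 90.0, 175.3]
contact_force: [0.1, -0.5, -0.4]
gripper_width: 0.0396
```

step_arm([
  [[0,0,0],0],
  [[0,0,0],0],
  [[0,0,0],0],
  [[0,0,0],0],
])

```text
time_s: 4.7
tcp_pos: [0.6067, -0.2486, 0.0924]
eef_rot: [163.6, 90.0, 155.8]
contact_force: [-0.4, -0.2, -0.3]
gripper_width: 0.0258
```

step_arm([
  [[-0.5,0,0],0],
  [[-1,0,0],0],
  [[-1,0,0],0],
  [[-0.5,0,0],0],
  [[0,0,0],0.9],
  [[0,0,0],0],
])

```text
time_s: 5.2
tcp_pos: [0.6072, -0.2486, 0.1539]
eef_rot: [11.1, 89.9, -2.4]
contact_force: [0.1, -0.8, -1.7]
gripper_width: 0.0258
```

```bash
python3 - <<'E'
from h import *
s,p,R=tool(); print(s['time_s'],p,jyaw(R),s['gripper_width'],s['contact_force'])
plan((0.591,-0.016,.1)); plan((0.591,-0.016,.0865),76.8)
E
```

```text
5.2 [ 0.60722509 -0.24861451  0.15391717] 76.57735615945316 0.025825726173834156 [ 0.09100158 -0.83001298 -1.66636732]
turn units 0.0 shift units [ 2.693 11.124 -3.495] R [[0.0, 0.23, 0.97], [-0.0, 0.97, -0.23], [-1.0, 0.0, 0.0]]
turn units -0.037 shift units [ 3.368 11.137 -3.453] R [[0.0, 0.23, 0.97], [-0.0, 0.97, -0.23], [-1.0, 0.0, 0.0]]
```

step_arm([
  [[0,0.5,-0.15],0],
  [[0,0.95,-0.3],0],
  [[0,0.95,-0.3],0],
  [[0,0.95,-0.3],0],
  [[0,0.95,-0.3],0],
  [[0,0.95,-0.3],0],
  [[0,0.95,-0.3],0],
  [[0,0.95,-0.3],0],
  [[0,0.95,-0.3],0],
  [[0,0.95,-0.3],0],
  [[0,0.95,-0.3],0],
  [[0.4,0.75,-0.25],0],
  [[0.8,0.35,-0.1],0],
  [[0.8,0,0],0],
  [[0.6,0,0],0],
  [[0.3,0,0],0],
  [[0,0,0],0],
  [[0,0,0],0],
  [[0,0,0],0],
])

```text
time_s: 6.78
tcp_pos: [0.5897, -0.0164, 0.0952]
eef_rot: [15.1, 90.0, 2.0]
contact_force: [-0.0, 0.5, -0.3]
gripper_width: 0.0258
```

```bash
python3 - <<'E'
from h import *
s,p,R=tool(); print(s['time_s'],p,jyaw(R),s['gripper_width'],s['contact_force'])
cv2.imwrite('pics/s2.png',capture('scene')); cv2.imwrite('pics/w2.png',capture('wrist'))
plan((0.591,-0.016,.0865),76.8)
im=cv2.imread('pics/s2.png');cv2.imwrite('pics/s2c.png',cv2.resize(im[130:300,240:440],None,fx=4,fy=3.5,interpolation=cv2.INTER_CUBIC))
E
```

```text
6.7833 [ 0.5896727  -0.01642241  0.09521091] 76.86122175992134 0.025814424910532686 [-0.01524039  0.54675945 -0.33109184]
turn units 0.005 shift units [0.446 0.038 0.055] R [[0.0, 0.23, 0.97], [0.0, 0.97, -0.23], [-1.0, 0.0, 0.0]]
```

View pics/s2c.png

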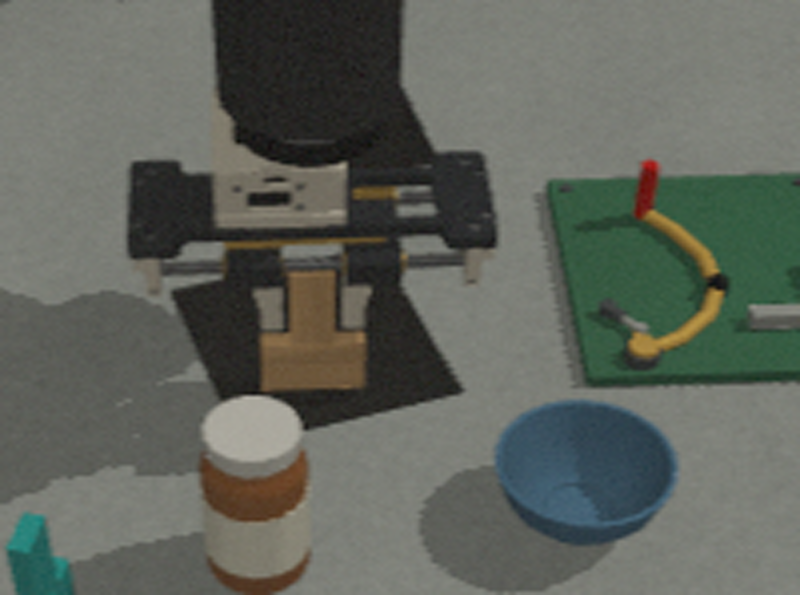

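View pics/w2.png

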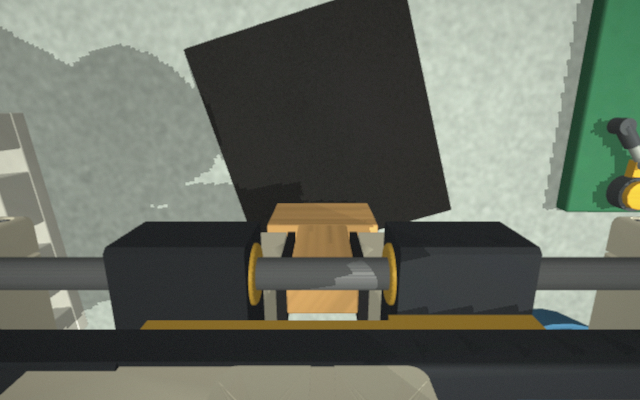

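step_arm([
  [[0.3,0,0],0],
  [[0.15,0,0],0],
  [[0,0,0],0],
  [[0,0,0],0],
])

```text
time_s: 7.22
tcp_pos: [0.5891, -0.0166, 0.0853]
eef_rot: [-151.2, 90.0, -164.4]
contact_force: [-0.1, 0.5, -0.3]
gripper_width: 0.0261
```

step_arm([
  [[0.1,0,0],0],
  [[0,0,0],0],
  [[0,0,0],0],
])

```text
time_s: 7.47
tcp_pos: [0.59, -0.0167, 0.0847]
eef_rot: [-0.8, 89.9, -13.9]
contact_force: [-0.7, -1.4, 6.9]
gripper_width: 0.0259
```

step_arm([
  [[-0.05,0,0],0],
  [[0,0,0],0],
])

```text
time_s: 7.63
tcp_pos: [0.5893, -0.0165, 0.0847]
eef_rot: [55.3, 90.0, 42.2]
contact_force: [-0.4, -0.1, 2.7]
gripper_width: 0.0257
```

step_arm([
  [[0,0,0],0],
  [[0,0,0],0],
  [[0,0,0],0],
  [[0,0,0],0],
  [[0,0,0],0],
], fingers=0.3)

```text
time_s: 8.05
tcp_pos: [0.5892, -0.0165, 0.0844]
eef_rot: [-155.3, 90.0, -168.5]
contact_force: [-0.1, -0.3, 0.0]
gripper_width: 0.0536
```

```bash
python3 - <<'E'
from h import *
s,p,R=tool(); print(s['time_s'],p,jyaw(R),s['gripper_width'],s['contact_force'])
im=capture('scene');cv2.imwrite('pics/s3c.png',cv2.resize(im[130:300,240:440],None,fx=4,fy=3.5,interpolation=cv2.INTER_CUBIC))
E
```

```text
8.05 [ 0.58918541 -0.01649455  0.08439891] 76.81714023608447 0.05358335806060914 [-0.13548086 -0.34860288  0.00039067]
```

View pics/s3c.png

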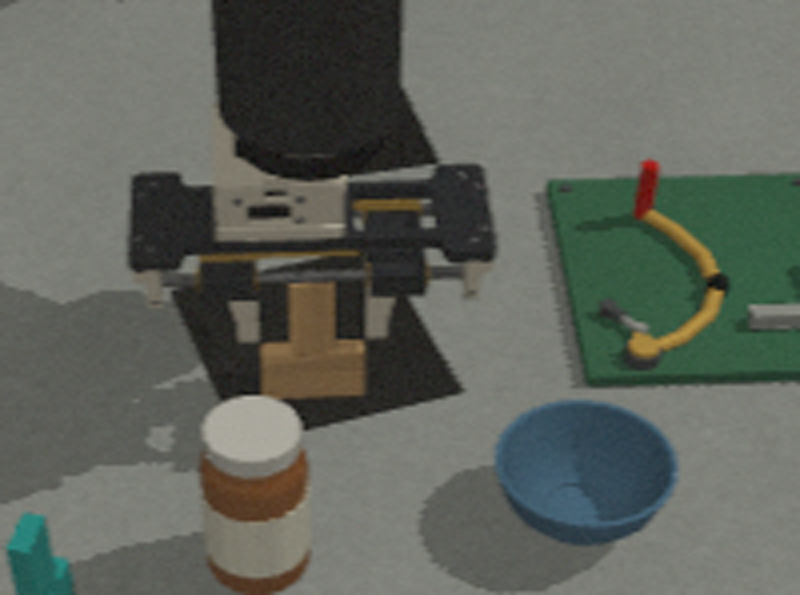

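step_arm([
  [[-0.5,0,0],0],
  [[-1,0,0],0],
  [[-1,0,0],0],
  [[-0.8,0,0],0],
  [[0,0,0.8],0],
  [[0,0,0.9],0],
])

```text
time_s: 8.6
tcp_pos: [0.6231, -0.0239, 0.1535]
eef_rot: [27.1, 89.8, 14.0]
contact_force: [0.2, 1.1, -0.0]
gripper_width: 0.0612
```

step_arm([
  [[0,0,0.3],0],
  [[0,0,0],0],
  [[0,0,0],0],
  [[0,0,0],0],
  [[0.6,0,0],0],
  [[0.9,0,0],0],
  [[0.5,0,0],0],
  [[0,0,0],0],
  [[0,0,0],0],
  [[0,0,0],0],
], fingers=1)

```text
time_s: 9.43
tcp_pos: [0.6285, -0.0255, 0.111]
eef_rot: [-8.5, 90.0, -21.7]
contact_force: [-0.1, -0.1, 0.5]
gripper_width: 0.0022
```

```bash
python3 - <<'E'
from h import *
s,p,R=tool(); print(s['time_s'],p,jyaw(R),s['gripper_width'],s['contact_force'])
im=capture('scene');cv2.imwrite('pics/s4c.png',cv2.resize(im[130:300,240:440],None,fx=4,fy=3.5,interpolation=cv2.INTER_CUBIC))
E
```

```text
9.4333 [ 0.62848162 -0.02553516  0.1110366 ] 76.83793823694313 0.002178797804603745 [-0.06249379 -0.14375322  0.50021052]
```

View pics/s4c.png

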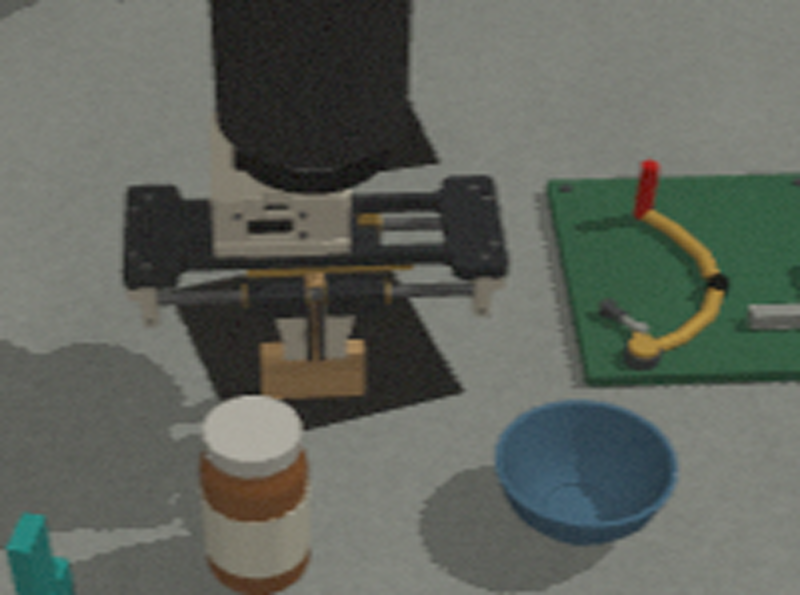

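step_arm([
  [[0,0,-0.5],0],
  [[0,0,-0.4],0],
  [[0,0,-0.25],0],
  [[0,0,-0.25],0],
  [[0,0,-0.25],0],
  [[0,0,-0.25],0],
  [[0,0,-0.25],0],
  [[0,0,-0.25],0],
  [[0,0,0],0],
  [[0,0,0],0],
  [[0,0,0],0],
])

```text
time_s: 10.4
tcp_pos: [0.5817, -0.0146, 0.1107]
eef_rot: [11.3, 90.0, -1.8]
contact_force: [0.4, 0.3, 0.0]
gripper_width: 0.0007
```

```bash
python3 - <<'E'
from h import *
s,p,R=tool(); print(s['time_s'],p,jyaw(R),s['gripper_width'],s['contact_force'])
im=capture('scene');cv2.imwrite('pics/s5c.png',cv2.resize(im[130:300,240:440],None,fx=4,fy=3.5,interpolation=cv2.INTER_CUBIC))
E
```

```text
10.4 [ 0.58172271 -0.01460398  0.11065561] 76.82815851198099 0.0007320586782599053 [0.35574022 0.27470514 0.04987773]
```

View pics/s5c.png

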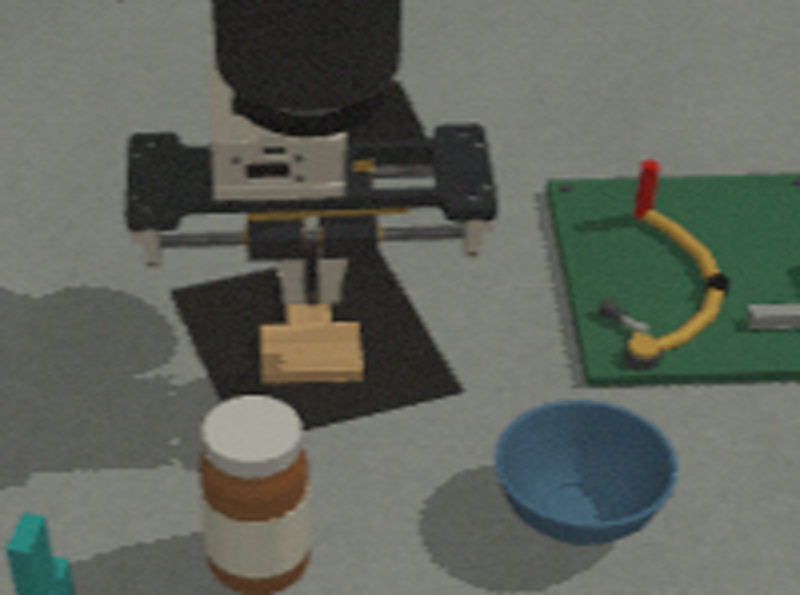

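```bash
cat >> h.py <<'E'
HC=np.array([.5523,.2492]);HY=np.radians(-13.2)
def hw(x,y):
    c,s=np.cos(HY),np.sin(HY); return HC+np.array([c*x-s*y,s*x+c*y])
def wh(P):
    c,s=np.cos(HY),np.sin(HY); d=np.array(P)[:2]-HC; return np.array([c*d[0]+s*d[1],-s*d[0]+c*d[1]])
E
python3 - <<'E'
from h import *
s,p,R=tool(); print(wh(p))
w=hw(-.05,.015); plan((*w,.111)); plan((*w,.053))
E
```

```text
[ 0.08894491 -0.25016748]
turn units 0.0 shift units [-0.021 13.261 -6.942] R [[0.0, 0.23, 0.97], [-0.0, 0.97, -0.23], [-1.0, 0.0, 0.0]]
turn units 0.0 shift units [ 2.879 13.261 -6.943] R [[0.0, 0.23, 0.97], [-0.0, 0.97, -0.23], [-1.0, 0.0, 0.0]]
```

step_arm([
  [[0,0.5,-0.3],0],
  [[0,1,-0.52],0],
  [[0,1,-0.52],0],
  [[0,1,-0.52],0],
  [[0,1,-0.52],0],
  [[0,1,-0.52],0],
  [[0,1,-0.52],0],
  [[0,1,-0.52],0],
  [[0,1,-0.52],0],
  [[0,1,-0.52],0],
  [[0,1,-0.52],0],
  [[0,1,-0.52],0],
  [[0,1,-0.52],0],
  [[0,0.76,-0.4],0],
  [[0,0,0],0],
  [[0,0,0],0],
])

```text
time_s: 11.78
tcp_pos: [0.5064, 0.2763, 0.1104]
eef_rot: [-125.7, 90.0, -138.8]
contact_force: [0.5, -0.2, -0.1]
gripper_width: 0.0001
```

```bash
python3 - <<'E'
from h import *
s,p,R=tool(); print(s['time_s'],p,wh(p),jyaw(R))
im=capture('wrist');cv2.imwrite('pics/w6.png',im)
w=hw(-.05,.015); plan((*w,.053))
E
```

```text
11.7833 [0.50637263 0.2762618  0.11035418] [-0.05089351  0.01585924] 76.91463897249812
turn units 0.0 shift units [ 2.867 -0.004  0.033] R [[-0.0, 0.23, 0.97], [-0.0, 0.97, -0.23], [-1.0, -0.0, -0.0]]
```

View pics/w6.png

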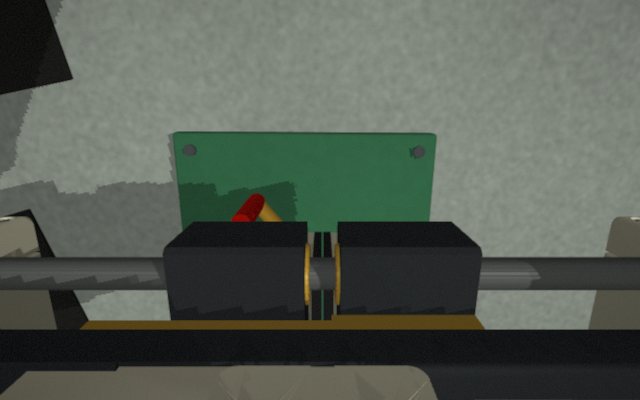

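```bash
python3 - <<'E'
from h import *
im=cv2.imread('pics/w6.png');c=cam('wrist')
hsv=cv2.cvtColor(im,cv2.COLOR_BGR2HSV)
g=cv2.inRange(hsv,(55,80,30),(90,255,255)); 
k=max(cv2.findContours(g,0,2)[0],key=cv2.contourArea).reshape(-1,2)
# top edge line fit
t=[(x,k[k[:,0]==x,1].min()) for x in range(185,425)]
vx,vy,x0,y0=cv2.fitLine(np.array(t,np.float32),2,0,.01,.01).ravel(); 
P=ray([(180,y0+vy/vx*(180-x0)),(430,y0+vy/vx*(430-x0))],.012,c); d=P[1]-P[0]; print('near edge',P,'yaw',np.degrees(np.arctan2(d[1],d[0]))-90)
print([wh(q) for q in P])
for r in (160,180,200):
    xs=np.where(g[r]>0)[0]; Q=ray([(xs.min()-.5,r),(xs.max()+.5,r)],.012,c); print(r,xs.min(),xs.max(),[wh(q).round(4) for q in Q])
E
```

```text
Traceback (most recent call last):
ValueError: zero-size array to reduction operation minimum which has no identity
```

```bash
python3 - <<'E'
from h import *
im=cv2.imread('pics/w6.png');c=cam('wrist')
hsv=cv2.cvtColor(im,cv2.COLOR_BGR2HSV); print(hsv[170,320],hsv[100,320])
g=cv2.inRange(hsv,(50,110,20),(95,255,255)); 
t=[(x,np.where(g[:,x]>0)[0].min()-.5) for x in range(185,425)]
vx,vy,x0,y0=cv2.fitLine(np.array(t,np.float32),2,0,.01,.01).ravel(); 
P=ray([(180,y0+vy/vx*(180-x0)),(430,y0+vy/vx*(430-x0))],.012,c); d=P[1]-P[0]; print('near edge',P,'yaw',np.degrees(np.arctan2(d[1],d[0]))-90)
print([wh(q) for q in P])
for r in (150,170,190,210):
    xs=np.where(g[r]>0)[0]; Q=ray([(xs.min()-.5,r),(xs.max()+.5,r)],.012,c); print(r,xs.min(),xs.max(),[wh(q).round(4) for q in Q])
E
```

```text
[ 71 126 103] [ 53  15 139]
near edge [[0.43542842 0.1949761  0.012     ]
 [0.47444105 0.35771857 0.012     ]] yaw -13.480563328089445
[array([-0.10140163, -0.07947897]), array([-0.10058214,  0.08787223])]
150 175 434 [array([-0.0892, -0.0844]), array([-0.0896,  0.0918])]
170 177 432 [array([-0.0755, -0.0845]), array([-0.0758,  0.0916])]
190 179 430 [array([-0.0613, -0.0846]), array([-0.0617,  0.0913])]
210 181 428 [array([-0.0468, -0.0847]), array([-0.0472,  0.0911])]
```

step_arm([
  [[0.6,0,0],0],
  [[1,0,0],0],
  [[0.9,0,0],0],
  [[0.4,0,0],0],
  [[0,-0.3,0],0],
  [[0,-0.3,0],0],
  [[0,-0.3,0],0],
  [[0,-0.3,0],0],
  [[0,-0.3,0],0],
  [[0,-0.3,0],0],
  [[0,-0.3,0],0],
  [[0,-0.3,0],0],
  [[0,-0.3,0],0],
  [[0,0,0],0],
])

```text
time_s: 13.0
tcp_pos: [0.4948, 0.2224, 0.0539]
eef_rot: [60.7, 89.8, 47.5]
contact_force: [-0.0, 1.8, 1.7]
gripper_width: 0.0007
```

step_arm([
  [[0,-0.3,0],0],
  [[0,-0.3,0],0],
  [[0,-0.3,0],0],
  [[0,-0.3,0.05],0],
  [[0,-0.3,0.05],0],
  [[0,-0.3,0.05],0],
  [[0,-0.3,0.08],0],
  [[0,-0.3,0.08],0],
  [[0,-0.3,0.1],0],
  [[0,0,0],0],
  [[0,0,0],0],
  [[0,0,0],0],
])

```text
time_s: 14.0
tcp_pos: [0.4902, 0.1681, 0.0525]
eef_rot: [-112.7, 90.0, -125.9]
contact_force: [0.9, 1.0, -0.1]
gripper_width: 0.0003
```

```bash
python3 - <<'E'
from h import *
s,p,R=tool(); print(s['time_s'],p,wh(p),jyaw(R),s['contact_force'])
im=capture('scene');cv2.imwrite('pics/s6c.png',cv2.resize(im[130:300,240:500],None,fx=3,fy=3,interpolation=cv2.INTER_CUBIC))
E
```

```text
14.0 [0.4902213  0.16811649 0.0525179 ] [-0.04192302 -0.09311692] 76.80474499065261 [ 0.90577824  1.02601311 -0.06596648]
```

View pics/s6c.png

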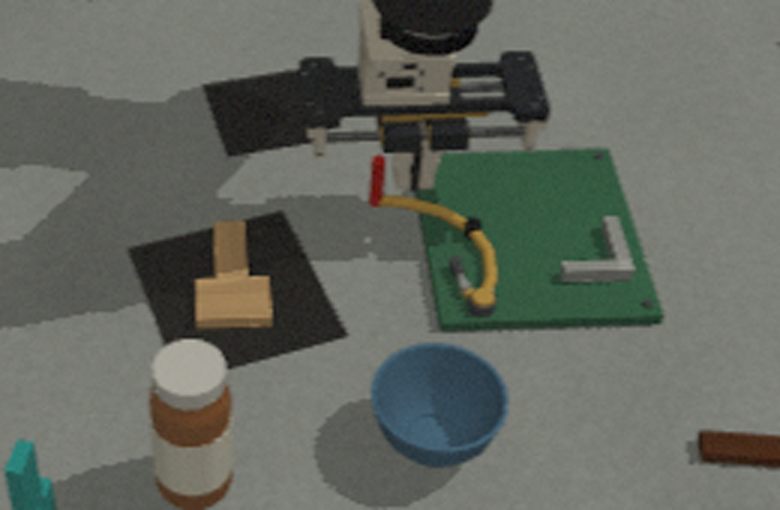

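```bash
python3 - <<'E'
from h import *
plan((.58,-.01,.2)); 
E
```

```text
turn units 0.0 shift units [-7.373 -7.655  6.404] R [[-0.0, 0.23, 0.97], [-0.0, 0.97, -0.23], [-1.0, -0.0, -0.0]]
```

step_arm([
  [[-0.5,0.3,0],0],
  [[-1,0,0],0],
  [[-1,0,0],0],
  [[-1,-0.5,0.4],0],
  [[-1,-1,0.8],0],
  [[-1,-1,0.8],0],
  [[-1,-1,0.8],0],
  [[-0.9,-1,0.8],0],
  [[0,-1,0.8],0],
  [[0,-1,0.8],0],
  [[0,-1,0.8],0],
  [[0,-0.45,0.4],0],
  [[0,0,0.4],0],
  [[0,0,0],0],
  [[0,0,0],0],
  [[0,0,0],0],
], fingers=0)

```text
time_s: 15.38
tcp_pos: [0.5874, -0.0109, 0.2004]
eef_rot: [-171.8, 90.0, 175.0]
contact_force: [0.5, -0.1, -0.7]
gripper_width: 0.0874
```

```bash
python3 - <<'E'
from h import *
s,p,R=tool(); print(s['time_s'],p,jyaw(R))
c=cam('wrist')
im=capture('wrist');cv2.imwrite('pics/w7.png',im)
hsv=cv2.cvtColor(im,cv2.COLOR_BGR2HSV)
m=cv2.inRange(hsv,(8,70,90),(28,255,255)); m[222:]=0
m=cv2.morphologyEx(m,cv2.MORPH_OPEN,np.ones((3,3)))
k=max(cv2.findContours(m,0,2)[0],key=cv2.contourArea)
a=cv2.approxPolyDP(k,3,True).reshape(-1,2); print(a.tolist())
P=ray(a,.015,c); print(P.round(4)[:,:2].tolist())
for i in range(len(a)): print(np.linalg.norm(P[i]-P[i-1]).round(4))
E
```

```text
15.3833 [ 0.5873809  -0.01088898  0.20036868] 76.86992539237208
[[302, 50], [303, 125], [284, 127], [286, 174], [348, 174], [349, 126], [331, 125], [331, 51]]
[[0.4717, -0.0012], [0.5336, -0.0157], [0.5314, -0.033], [0.574, -0.0422], [0.5873, 0.0149], [0.544, 0.025], [0.5394, 0.0092], [0.4782, 0.023]]
0.0251
0.0636
0.0175
0.0436
0.0586
0.0444
0.0164
0.0628
```

View pics/w7.png

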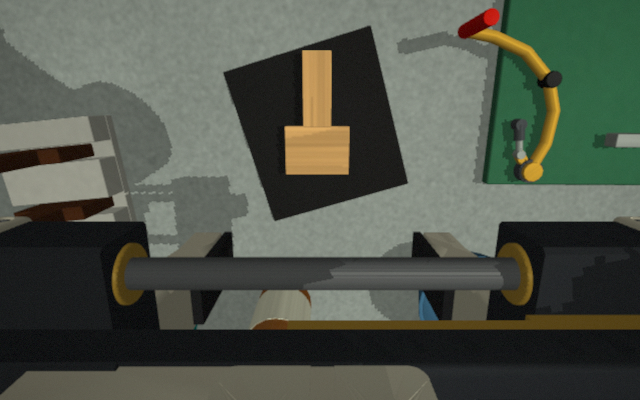

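```bash
python3 - <<'E'
from h import *
plan((.504,.0042,.026)); 
E
```

```text
turn units 0.0 shift units [ 8.725 -0.212 -4.226] R [[-0.0, 0.23, 0.97], [0.0, 0.97, -0.23], [-1.0, -0.0, -0.0]]
```

step_arm([
  [[0.3,0,-0.6],0],
  [[0.8,0,-1],0],
  [[1,-0.2,-1],0],
  [[1,0,-1],0],
  [[1,0,-0.6],0],
  [[1,0,0],0],
  [[1,0,0],0],
  [[1,0,0],0],
  [[0.8,0,0],0],
  [[0.5,0,0],0],
  [[0.3,0,0],0],
  [[0,0,0],0],
  [[0,0,0],0],
  [[0,0,0],0],
])

```text
time_s: 16.6
tcp_pos: [0.5056, 0.0038, 0.0274]
eef_rot: [30.5, 89.9, 17.3]
contact_force: [-0.1, 0.5, 0.4]
gripper_width: 0.0874
```

```bash
python3 - <<'E'
from h import *
s,p,R=tool(); print(s['time_s'],p,jyaw(R),s['contact_force'])
plan((.504,.0042,.025),76.8); 
E
```

```text
16.6 [0.50559514 0.00376622 0.02741177] 76.83780989986897 [-0.11192257  0.48623579  0.43970203]
turn units 0.006 shift units [ 0.12   0.003 -0.083] R [[0.0, 0.23, 0.97], [0.0, 0.97, -0.23], [-1.0, 0.0, 0.0]]
```

step_arm([
  [[0.1,0,0],0],
  [[0,0,0],0],
  [[0,0,0],0],
  [[0,0,0],0],
  [[0,0,0],0],
  [[0,0,0],0],
  [[0,0,0],0],
  [[0,0,0],0],
  [[0,0,0],0],
  [[0,0,0],0],
  [[0,0,0],0],
  [[0,0,0],0],
  [[0,0,0],0],
], fingers=1, grip_force=25)

```text
time_s: 17.68
tcp_pos: [0.505, 0.0035, 0.0245]
eef_rot: [-137.3, 90.0, -150.5]
contact_force: [-0.0, -0.3, -0.3]
gripper_width: 0.0258
```

```bash
python3 - <<'E'
from h import *
s,p,R=tool(); print(s['time_s'],p,jyaw(R),s['contact_force'],s['gripper_width'])
plan((*hw(-.033,.028),.1)); plan((*hw(-.033,.028),.14)); 
E
```

```text
17.6833 [0.50499753 0.00345466 0.02454523] 76.8185665057851 [-0.04857963 -0.30676065 -0.27782526] 0.02578382922204771
turn units 0.0 shift units [-3.773 13.903 -2.149] R [[-0.0, 0.23, 0.97], [-0.0, 0.97, -0.23], [-1.0, -0.0, -0.0]]
turn units 0.0 shift units [-5.773 13.903 -2.149] R [[-0.0, 0.23, 0.97], [-0.0, 0.97, -0.23], [-1.0, -0.0, -0.0]]
```

```bash
python3 - <<'E'
from h import *
plan((*hw(.055,-.01),.2)); 
E
```

```text
turn units 0.0 shift units [-8.773 12.002  2.251] R [[-0.0, 0.23, 0.97], [-0.0, 0.97, -0.23], [-1.0, -0.0, -0.0]]
```

step_arm([
  [[-0.4,0,0],0],
  [[-0.9,0,0],0],
  [[-1,0,0],0],
  [[-1,0.4,0.1],0],
  [[-1,0.9,0.2],0],
  [[-1,1,0.2],0],
  [[-1,1,0.2],0],
  [[-1,1,0.2],0],
  [[-1,1,0.2],0],
  [[-0.5,1,0.2],0],
  [[0,1,0.2],0],
  [[0,1,0.2],0],
  [[0,1,0.2],0],
  [[0,1,0.2],0],
  [[0,1,0.2],0],
  [[0,0.7,0.2],0],
  [[0,0,0],0],
  [[0,0,0],0],
  [[0,0,0],0],
])

```text
time_s: 19.27
tcp_pos: [0.6079, 0.2253, 0.2006]
eef_rot: [-140.2, 90.0, -153.3]
contact_force: [-0.7, -0.4, 0.1]
gripper_width: 0.0254
```

```bash
python3 - <<'E'
from h import *
s,p,R=tool(); print(s['time_s'],p,jyaw(R),wh(p),s['gripper_width'])
im=capture('wrist');cv2.imwrite('pics/w8.png',im)
cv2.imwrite('pics/w8c.png',cv2.resize(im[100:225,260:460],None,fx=4,fy=4,interpolation=cv2.INTER_CUBIC))
E
```

```text
19.2667 [0.60794027 0.22532684 0.20064287] 76.81886505661873 [ 0.05962165 -0.0105369 ] 0.02541101516730232
```

View pics/w8.png

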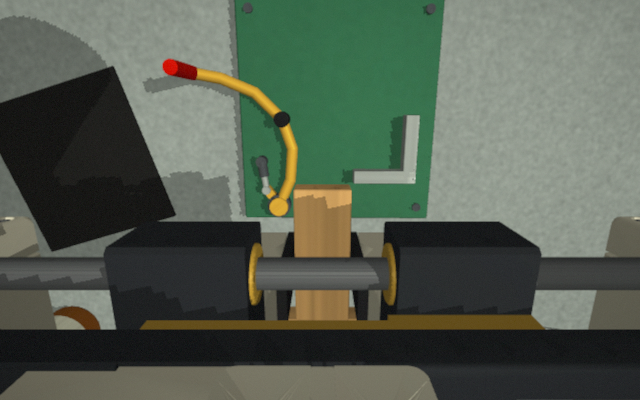

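View pics/w8c.png

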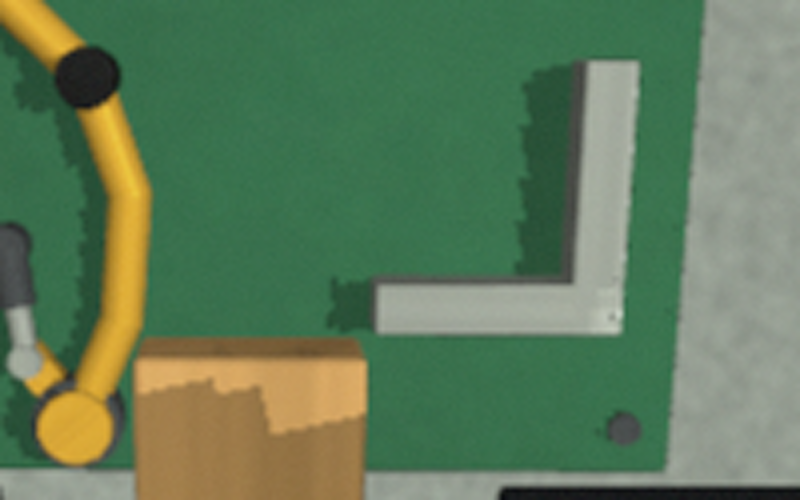

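```bash
python3 - <<'E'
from h import *
s,p,R=tool(); c=cam('wrist')
q=lambda *a: np.array(a)/4+[260,100]
F=ray([q(587,62),q(574,283)],.026,c); E=ray([q(376,283),q(574,284)],.026,c)
yf=np.degrees(np.arctan2(*(F[1]-F[0])[[1,0]])); ye=np.degrees(np.arctan2(*(E[1]-E[0])[[1,0]]))-90
Co=F[1]
print('edge',F,yf,np.linalg.norm(F[1]-F[0]),'stop',E,ye,np.linalg.norm(E[1]-E[0]),'corner',Co, 'model',hw(.05,.06))
Pl=ray([q(667,470),q(704,0)],.012,c); print('plate side',[wh(x) for x in Pl])
print('pivot',wh(ray(q(75,427),.026,c)[0]))
nz=p[2]-.0095
N=ray([q(135,357),q(365,357)],nz,c); M=N.mean(0); print('neck end',M,np.linalg.norm(N[1]-N[0]),'tool',R.T@(M-p), np.degrees(np.arctan2(*(N[1]-N[0])[[1,0]])))
r=ray((170,67),.066,c)[0]-np.r_[hw(.085,-.055),.066]; print('tab r',np.linalg.norm(r),'ang in holder',np.degrees(np.arctan2(r[1],r[0]))+13.3)
E
```

```text
edge [[0.5666609  0.31149216 0.026     ]
 [0.61437466 0.3003943  0.026     ]] -13.09375252231216 0.04898740179456002 stop [[0.60411756 0.25648034 0.026     ]
 [0.61460242 0.30035508 0.026     ]] -13.440061422713569 0.04511015144615075 corner [0.61437466 0.3003943  0.026     ] model [0.61468    0.29619719]
plate side [array([0.09788699, 0.0930455 ]), array([-0.01361243,  0.09284872])]
pivot [ 0.08298313 -0.0507065 ]
neck end [0.57678383 0.23331814 0.19128394] 0.02499709704069409 tool [ 0.00950892  0.00087374 -0.03221628] 76.85616876860416
tab r 0.13840236861350355 ang in holder -150.70139786406793
```

```bash
python3 - <<'E'
from h import *
n=hw(-.0013,.0039)
t=open('h.py').read().replace("HC=np.array([.5523,.2492])",f"HC=np.array([{n[0]:.4f},{n[1]:.4f}])");open('h.py','w').write(t)
E
python3 - <<'E'
from h import *
print(HC,hw(.05,.06))
plan((*hw(-.034,.024),.06)); plan((*hw(-.034,.024),.037))
E
```

```text
[0.5519 0.2533] [0.61428    0.30029719]
turn units 0.0 shift units [ 7.04   1.934 -4.748] R [[-0.0, 0.23, 0.97], [-0.0, 0.97, -0.23], [-1.0, -0.0, -0.0]]
turn units 0.0 shift units [ 8.19   1.934 -4.748] R [[-0.0, 0.23, 0.97], [-0.0, 0.97, -0.23], [-1.0, -0.0, -0.0]]
```

step_arm([
  [[0,0.4,-0.5],0],
  [[0.5,0.6,-1],0],
  [[1,0.6,-1],0],
  [[1,0.33,-1],0],
  [[1,0,-0.8],0],
  [[1,0,-0.45],0],
  [[1,0,0],0],
  [[0.8,0,0],0],
  [[0.5,0,0],0],
  [[0.2,0,0],0],
  [[0,0,0],0],
  [[0,0,0],0],
  [[0,0,0],0],
])

```text
time_s: 20.4
tcp_pos: [0.5253, 0.2854, 0.0617]
eef_rot: [54.5, 89.9, 41.3]
contact_force: [-1.0, -0.3, 0.1]
gripper_width: 0.0258
```

```bash
python3 - <<'E'
from h import *
s,p,R=tool(); print(s['time_s'],p,jyaw(R),wh(p),s['gripper_width'])
im=capture('wrist');cv2.imwrite('pics/w9.png',im)
im=capture('scene');cv2.imwrite('pics/s9.png',cv2.resize(im[150:260,350:490],None,fx=5,fy=5,interpolation=cv2.INTER_CUBIC))
plan((*hw(-.034,.024),.037))
E
```

```text
20.4 [0.52532809 0.28535977 0.06168158] 76.81077289682275 [-0.03319073  0.02514499] 0.0257675339180518
turn units 0.0 shift units [ 1.227 -0.055 -0.037] R [[0.0, 0.23, 0.97], [0.0, 0.97, -0.23], [-1.0, 0.0, 0.0]]
```

View pics/s9.png

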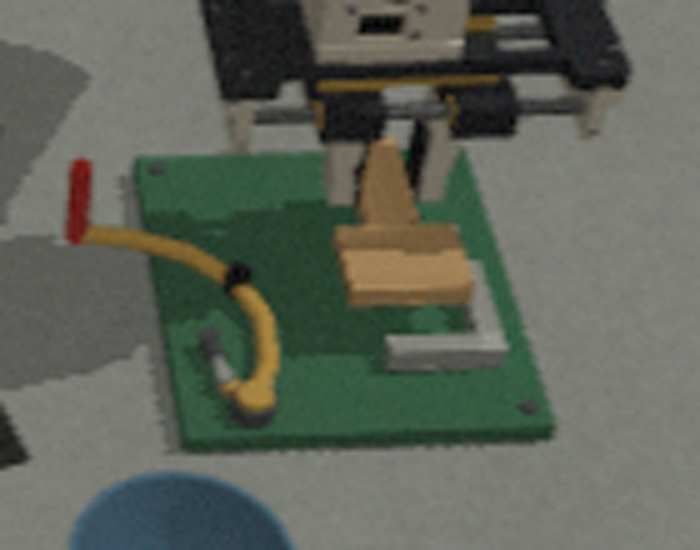

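View pics/w9.png

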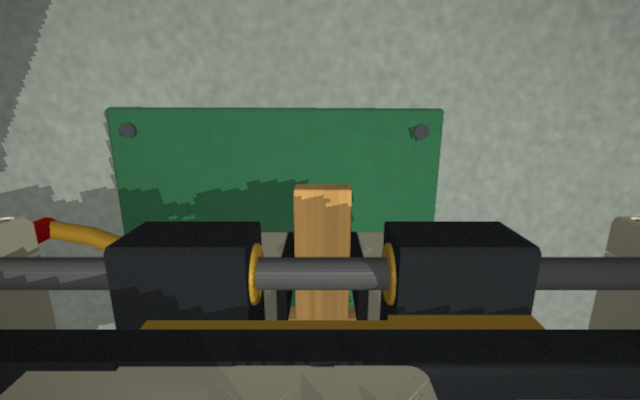

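```bash
python3 - <<'E'
from h import *
s,p,R=tool(); c=cam('scene')
for n,(x,y,z) in {'hb1':(.0215,-.029,.0778),'hb2':(.0215,.031,.0778),'ht1':(.0095,-.029,.0778),'ht2':(.0095,.031,.0778),'sh1':(.0095,-.029,.0328),'sh2':(.0095,.031,.0328),'ne1':(.0095,-.012,-.032),'ne2':(.0095,.014,-.032)}.items():
    q=proj(p+R@np.array([x,y,z]),c)[0]; print(n,((q-[350,150])*5).round())
print('corner top',((proj([*hw(.05,.06),.026],c)[0]-[350,150])*5))
E
```

```text
hb1 [351. 304.]
hb2 [473. 300.]
ht1 [354. 287.]
ht2 [478. 283.]
sh1 [337. 222.]
sh2 [457. 218.]
ne1 [346. 134.]
ne2 [396. 132.]
corner top [478.89279601 327.93912181]
```

step_arm([
  [[0.5,0,0],0],
  [[0.5,0,0],0],
  [[0.2,0,0],0],
  [[0.05,0,0],0],
  [[0,0,0],0],
  [[0,0,0],0],
  [[0,0,0],0],
])

```text
time_s: 21.08
tcp_pos: [0.5249, 0.2851, 0.0357]
eef_rot: [46.1, 90.0, 32.9]
contact_force: [-0.2, 0.2, -0.8]
gripper_width: 0.0256
```

step_arm([
  [[0.1,0,0],0],
  [[0,0,0],0],
  [[0,0,0],0],
])

```text
time_s: 21.33
tcp_pos: [0.5248, 0.285, 0.0337]
eef_rot: [58.6, 90.0, 45.4]
contact_force: [-0.8, -0.1, -0.2]
gripper_width: 0.0259
```

step_arm([
  [[0.05,0,0],0],
  [[0,0,0],0],
  [[0,0,0],0],
])

```text
time_s: 21.58
tcp_pos: [0.5248, 0.2851, 0.0335]
eef_rot: [40.5, 90.0, 27.3]
contact_force: [-3.1, -1.0, 7.4]
gripper_width: 0.0255
```

step_arm([
  [[0,0.05,0.1],0],
  [[0,0.05,0.05],0],
  [[0,0.05,0.05],0],
  [[0,0,0],0],
  [[0,0,0],0],
])

```text
time_s: 22.0
tcp_pos: [0.5293, 0.2869, 0.0335]
eef_rot: [11.1, 90.0, -2.1]
contact_force: [-3.0, -2.0, 8.0]
gripper_width: 0.0253
```

```bash
python3 - <<'E'
from h import *
s,p,R=tool(); print(s['time_s'],p,jyaw(R),wh(p),s['gripper_width'],R.T@s['contact_force'])
E
```

```text
22.0 [0.52934097 0.28686745 0.0335269 ] 76.82621502782095 [-0.02962815  0.02752918] 0.025328879499868503 [-7.99610114 -2.61044206 -2.41656648]
```

step_arm([
  [[-0.03,0,0.05],0],
  [[0,0.05,0.04],0],
  [[0,0,0],0],
  [[0,0,0],0],
])

```text
time_s: 22.33
tcp_pos: [0.5313, 0.2875, 0.0335]
eef_rot: [-89.0, 90.0, -102.2]
contact_force: [-2.0, -1.7, 5.0]
gripper_width: 0.0254
```

```bash
python3 - <<'E'
from h import *
s,p,R=tool(); print(s['time_s'],p,jyaw(R),wh(p),s['gripper_width'],R.T@s['contact_force'])
E
```

```text
22.3333 [0.53129992 0.28746297 0.03354857] 76.81922434501887 [-0.02785694  0.0285563 ] 0.02539729933183829 [-5.006707   -2.08482774 -1.57605127]
```

step_arm([
  [[0,0,0.05],0],
  [[0,0,0.05],0],
  [[0,0,0],0],
  [[0,0,0],0],
])

```text
time_s: 22.67
tcp_pos: [0.5314, 0.2874, 0.0335]
eef_rot: [-162.1, 89.9, -175.3]
contact_force: [-11.8, 2.2, 10.8]
gripper_width: 0.0255
```

```bash
python3 - <<'E'
from h import *
s,p,R=tool(); print(s['time_s'],p,jyaw(R),wh(p),s['gripper_width'],R.T@s['contact_force'])
E
```

```text
22.6667 [0.5314227  0.28737465 0.03353058] 76.80532548720352 [-0.02771724  0.02849835] 0.025487018523790615 [-10.77611457  -0.53140947 -12.0479721 ]
```

step_arm([
  [[-0.02,0.05,-0.05],0],
  [[0,0.05,0],0],
  [[0,0,0],0],
  [[0,0,0],0],
])

```text
time_s: 23.0
tcp_pos: [0.5316, 0.2886, 0.0336]
eef_rot: [-131.6, 89.9, -144.8]
contact_force: [-7.7, -1.5, 8.6]
gripper_width: 0.0254
```

```bash
python3 - <<'E'
from h import *
s,p,R=tool(); print(s['time_s'],p,jyaw(R),wh(p),s['gripper_width'],R.T@s['contact_force'])
E
```

```text
23.0 [0.5316493  0.28862262 0.03356524] 76.79722427386542 [-0.02778161  0.0297651 ] 0.02540868015518213 [-8.54098923 -3.2676485  -7.11331528]
```

step_arm([
  [[-0.02,0.05,0],0],
  [[0,0.05,0],0],
  [[0,0,0],0],
  [[0,0,0],0],
])

```text
time_s: 23.33
tcp_pos: [0.5316, 0.2888, 0.0336]
eef_rot: [-118.9, 89.7, -132.1]
contact_force: [-4.9, -7.0, 8.0]
gripper_width: 0.0256
```

```bash
python3 - <<'E'
from h import *
s,p,R=tool(); print(s['time_s'],p,jyaw(R),wh(p),s['gripper_width'],R.T@s['contact_force'],R.T@s['moment'])
E
```

```text
23.3333 [0.53164013 0.28884135 0.03357241] 76.76563261225381 [-0.02784048  0.02997595] 0.025648590458496677 [-7.94396797 -8.01434707 -3.18255894] [ 0.13614428  1.39895361 -2.8295327 ]
```

step_arm([
  [[-0.05,-0.04,0],0],
  [[0,0,0],0],
])

```text
time_s: 23.5
tcp_pos: [0.5316, 0.2888, 0.0341]
eef_rot: [-126.3, 89.8, -139.5]
contact_force: [-4.7, -4.3, 0.1]
gripper_width: 0.026
```

step_arm([
  [[0,0,0],0],
  [[0,0,0],0],
  [[0,0,0],0],
  [[0,0,0],0],
  [[0,0,0],0],
  [[0,0,0],0],
  [[0,0,0],0],
], fingers=0)

```text
time_s: 24.08
tcp_pos: [0.5331, 0.2906, 0.035]
eef_rot: [54.0, 90.0, 40.8]
contact_force: [-0.1, 0.8, 0.1]
gripper_width: 0.0671
```

```bash
python3 - <<'E'
from h import *
s,p,R=tool(); print(s['time_s'],p,jyaw(R),wh(p),s['gripper_width'],R.T@s['contact_force'])
plan((*hw(.055,-.01),.2))
E
```

```text
24.0833 [0.53307653 0.29059949 0.03501526] 76.82653987112107 [-0.02684351  0.03201564] 0.06706458779907001 [-0.1220816   0.73957228 -0.28648925]
turn units 0.0 shift units [-8.249 -2.101  4.093] R [[0.0, 0.23, 0.97], [0.0, 0.97, -0.23], [-1.0, 0.0, 0.0]]
```

step_arm([
  [[-0.3,0,0],0],
  [[-0.8,0,0],0],
  [[-1,0,0],0],
  [[-1,0,0.3],0],
  [[-1,-0.4,0.7],0],
  [[-1,-0.6,0.9],0],
  [[-1,-0.6,0.9],0],
  [[-1,-0.3,0.8],0],
  [[-0.9,0,0.4],0],
  [[0,0,0],0],
  [[0,0,0],0],
  [[0,0,0],0],
])

```text
time_s: 25.08
tcp_pos: [0.6017, 0.235, 0.1948]
eef_rot: [-175.4, 90.0, 171.4]
contact_force: [-0.0, 0.4, -0.8]
gripper_width: 0.0876
```

```bash
python3 - <<'E'
from h import *
s,p,R=tool(); print(s['time_s'],p,jyaw(R),wh(p))
im=capture('wrist');cv2.imwrite('pics/w10.png',im)
cv2.imwrite('pics/w10c.png',cv2.resize(im[60:220,260:460],None,fx=4,fy=3.7,interpolation=cv2.INTER_CUBIC))
E
```

```text
25.0833 [0.60170323 0.23502662 0.19475564] 76.7988354163357 [ 0.05266012 -0.00641797]
```

View pics/w10.png

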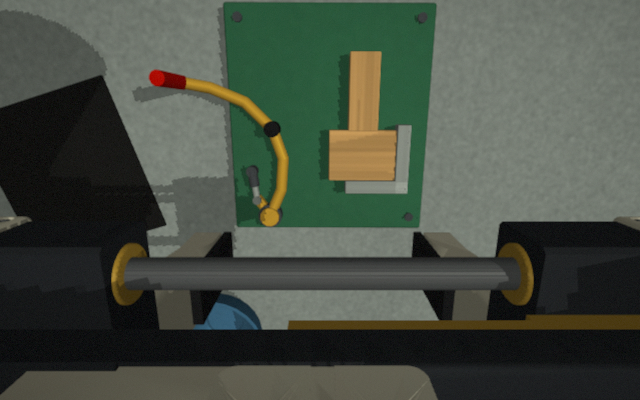

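View pics/w10c.png

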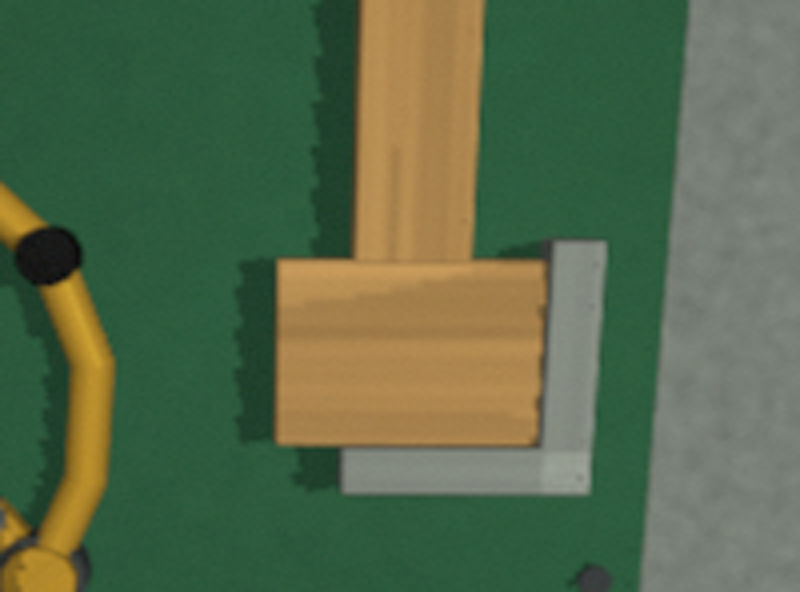

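```bash
python3 - <<'E'
from h import *
c=cam('wrist'); t=ray((157,76),.066,c)[0]; print('tab',t,wh(t))
piv=np.array([.085,-.055]); d=wh(t)-piv; print(np.linalg.norm(d),np.degrees(np.arctan2(d[1],d[0]))%360)
im=cv2.imread('pics/w10.png')
# blank vs corner
q=lambda *a: np.array([a[0]/4+260,a[1]/3.7+60])
print('head corners',[wh(ray(q(*a),.024,c)[0]).round(4) for a in((277,444),(540,444),(277,261),(548,260))],'edge top', [wh(ray(q(*a),.026,c)[0]).round(4) for a in((540,448),(342,448),(551,242))])
plan((*hw(-.038,-.175),.12)); plan((*hw(-.038,-.175),.053))
E
```

```text
tab [0.48778243 0.13911285 0.066     ] [-0.03634878 -0.12581151]
0.14049838423184 210.26514350061657
head corners [array([0.0491, 0.0005]), array([0.049, 0.06 ]), array([0.0051, 0.0003]), array([0.0048, 0.0593])] edge top [array([0.0496, 0.0596]), array([0.0496, 0.0151]), array([0.0005, 0.0593])]
turn units 0.0 shift units [ 3.727 -8.425 -4.52 ] R [[-0.0, 0.23, 0.97], [-0.0, 0.97, -0.23], [-1.0, -0.0, -0.0]]
turn units 0.0 shift units [ 7.077 -8.422 -4.516] R [[-0.0, 0.23, 0.97], [-0.0, 0.97, -0.23], [-1.0, -0.0, -0.0]]
```

step_arm([
  [[0,-0.5,-0.3],0],
  [[0.3,-1,-0.5],0],
  [[0.5,-1,-0.55],0],
  [[0.5,-1,-0.55],0],
  [[0.5,-1,-0.55],0],
  [[0.5,-1,-0.55],0],
  [[0.5,-1,-0.55],0],
  [[0.5,-1,-0.55],0],
  [[0.4,-0.9,-0.42],0],
  [[0,0,0],0],
  [[0,0,0],0],
  [[0,0,0],0],
], fingers=1)

```text
time_s: 26.13
tcp_pos: [0.476, 0.0925, 0.1212]
eef_rot: [21.3, 90.0, 8.2]
contact_force: [0.5, 0.6, -0.4]
gripper_width: 0.0132
```

step_arm([
  [[0.6,0,0],0],
  [[1,0,0],0],
  [[1,0,0],0],
  [[0.6,0,0],0],
  [[0.2,0,0],0],
  [[0,0,0],0],
  [[0,0,0],0],
])

```text
time_s: 26.72
tcp_pos: [0.4764, 0.0928, 0.0533]
eef_rot: [-1.4, 90.0, -14.6]
contact_force: [-1.2, -0.5, 0.0]
gripper_width: 0.0004
```

```bash
python3 - <<'E'
from h import *
s,p,R=tool(); print(s['time_s'],p,jyaw(R),wh(p),s['gripper_width'],s['contact_force'])
im=capture('scene');cv2.imwrite('pics/s11.png',cv2.resize(im[110:270,280:490],None,fx=3.5,fy=3.5,interpolation=cv2.INTER_CUBIC))
E
```

```text
26.7167 [0.47644748 0.09276113 0.05332985] 76.86085465760354 [-0.03679979 -0.17352691] 0.00041219122350894286 [-1.21600269 -0.54820234  0.02655674]
```

View pics/s11.png

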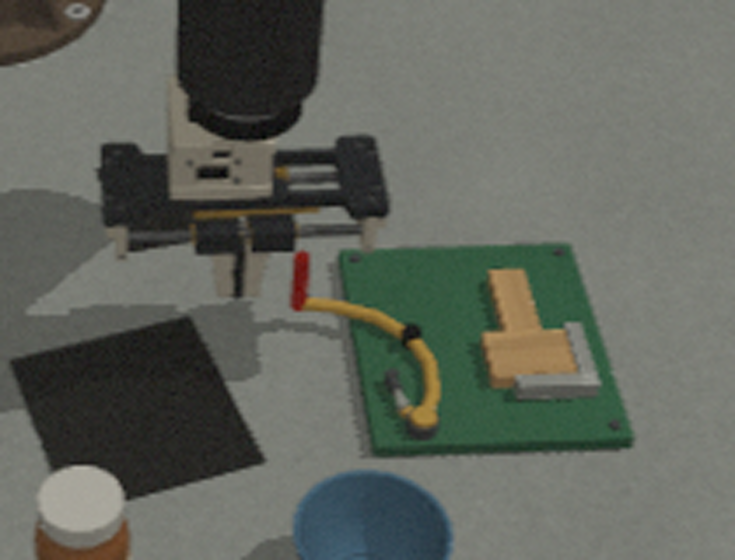

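step_arm([
  [[0,0.3,0],0],
  [[0,0.3,0],0],
  [[0,0.3,0],0],
  [[0,0.3,-0.05],0],
  [[0,0.25,-0.1],0],
  [[0,0.25,-0.1],0],
  [[0,0.25,-0.08],0],
  [[0,0.25,-0.08],0],
  [[0,0.25,-0.08],0],
  [[0,0.25,-0.05],0],
  [[0,0.25,-0.05],0],
  [[0,0.25,-0.05],0],
  [[0,0.2,0],0],
  [[0,0.1,0],0],
  [[0,0,0],0],
  [[0,0,0],0],
  [[0,0,0],0],
  [[0,0,0],0],
])

```text
time_s: 28.27
tcp_pos: [0.4794, 0.1632, 0.053]
eef_rot: [51.2, 90.0, 38.0]
contact_force: [-0.2, -0.2, -0.6]
gripper_width: 0.0003
```

```bash
python3 - <<'E'
from h import *
s,p,R=tool(); print(s['time_s'],p,jyaw(R),wh(p),s['gripper_width'],s['contact_force'])
im=capture('scene');cv2.imwrite('pics/s12.png',cv2.resize(im[110:270,280:490],None,fx=3.5,fy=3.5,interpolation=cv2.INTER_CUBIC))
E
```

```text
28.2667 [0.47944214 0.16321216 0.0530058 ] 76.8098727353592 [-0.0499718  -0.10425343] 0.0002875604719313272 [-0.22381517 -0.18295638 -0.63992217]
```

View pics/s12.png

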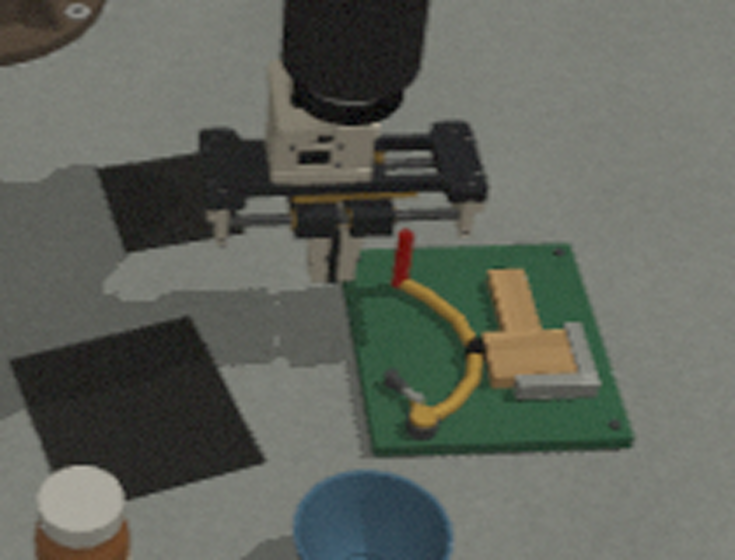

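step_arm([
  [[0,-0.5,0],0],
  [[-0.5,-0.5,0],0],
  [[-1,0,0],0],
  [[-1,0,0],0],
  [[-1,0,0],0],
  [[-1,0.5,0.5],0],
  [[-1,1,1],0],
  [[-1,1,1],0],
  [[-0.6,1,1],0],
  [[0,1,1],0],
  [[0,1,0.6],0],
  [[0,0.4,0],0],
  [[0,0,0],0],
  [[0,0,0],0],
  [[0,0,0],0],
])

```text
time_s: 29.57
tcp_pos: [0.6001, 0.2344, 0.1952]
eef_rot: [-143.8, 90.0, -156.9]
contact_force: [-0.9, -0.5, 0.5]
gripper_width: 0.0008
```

```bash
python3 - <<'E'
from h import *
s,p,R=tool(); print(s['time_s'],p,jyaw(R),wh(p),s['contact_force'])
im=capture('wrist');cv2.imwrite('pics/w13.png',im)
cv2.imwrite('pics/w13c.png',cv2.resize(im[60:220,230:430],None,fx=4,fy=3.7,interpolation=cv2.INTER_CUBIC))
E
```

```text
29.5667 [0.60012307 0.23438864 0.19522068] 76.80771202787331 [ 0.05126739 -0.00739992] [-0.90706577 -0.50419079  0.53679504]
```

View pics/w13.png

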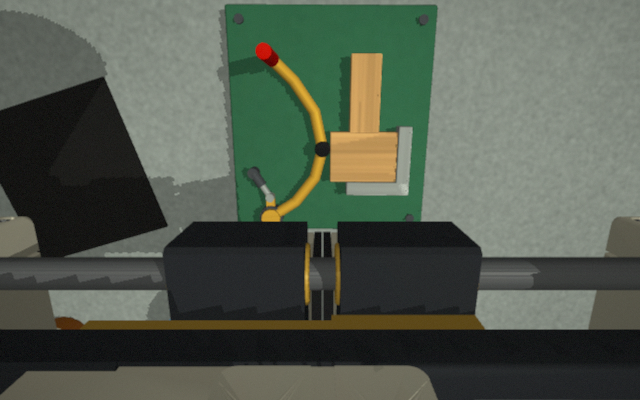

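View pics/w13c.png

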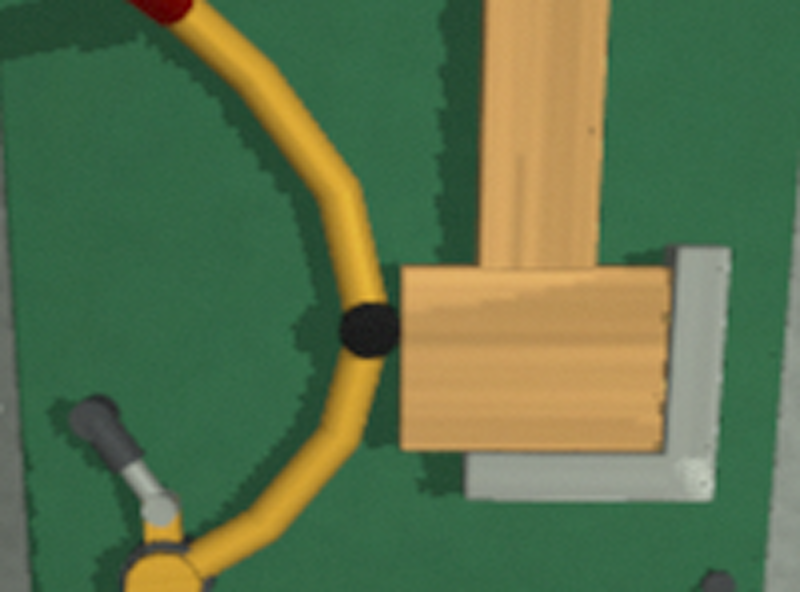

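```bash
python3 - <<'E'
from h import *
c=cam('wrist'); t=ray((264,50),.066,c)[0]; d=wh(t)-[.085,-.055]; a=np.degrees(np.arctan2(d[1],d[0]))%360
print('tab',wh(t),np.linalg.norm(d),'clip est',0.7-np.radians(210.27-a))
q=lambda *a: np.array([a[0]/4+230,a[1]/3.7+60])
print('head',[wh(ray(q(*a),.024,c)[0]).round(4) for a in((402,450),(664,450),(402,267),(672,266))],'edge',[wh(ray(q(*a),.026,c)[0]).round(4) for a in((664,453),(468,453),(676,247))])
close_job()
E
```

```text
tab [-0.05505935 -0.04830756] 0.14021914891891385 clip est 0.1239422507138137
head [array([0.0499, 0.001 ]), array([0.0498, 0.0605]), array([0.0056, 0.0006]), array([0.0053, 0.0598])] edge [array([0.0501, 0.0601]), array([0.0502, 0.0158]), array([0.0008, 0.06  ])]
the job is handed in; nothing more can be done
```

The pale blank is clamped in the holder and the job is handed in at about 29.6 s of the 72 s allowed. `close_job` gives no verdict.

What I did, in order:
1. **Rack to mat:** I lifted the blank out of the rack by its neck, stood it on the 150 × 140 mm mat and let go. I then tipped it flat with the closed fingers.
2. **Sprung arm:** I pushed the red tab back until the arm held itself open.
3. **Into the holder:** I picked the blank up flat by the neck and lowered it onto the plate. I slid it to firm contact with the end stop (about 12 N) and then the fixed edge (about 8 N), and let go. The wrist picture showed it home with the arm still open.
4. **Clamping:** I pushed the tab back past centre, let the arm spring in, and backed the gripper clear.

Last checks, all from the final wrist picture:

| Check | Measured | Required |
|---|---|---|
| Head end, holder x | 49.8–49.9 mm | 47–53 mm |
| Blank centre line, holder y | about 30.5 mm | 27.5–32.5 mm |
| Arm angle | about 0.12 rad | 0.05–0.20 rad |

- **Clamp:** the nose bears on the side of the head.
- **Robot:** it is clear of everything, with only noise on the force reading.
- **Dark blanks, bowl and jar:** I saw no movement in the pictures, but I did not measure their final positions.

One measurement disagreed. The first overhead estimate of the holder was about 4 mm off in y compared with the wrist camera. I used the wrist value, and the contact forces agreed with it.

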